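Sort the inspected cleaner bottles and open the good one's safety cap

TASK

Two bottles of cleaner are back from inspection, and the one with the metal tag clipped round its neck is a reject: stand it upright in the open metal tray, and stand the untagged bottle upright and fully home in the square well of the wooden block, which keeps it from turning; set the bottles down, never drop or tip them. Only when both stand there and you have let go of them, open the untagged bottle: press its safety cap down, twist it anticlockwise (seen from above) while pressed until it is free, and lift it off. Finish while still holding the cap in the gripper, level and about 8 cm straight above the open bottle, ready to go back on; the bottles stay in their places, and leave the wax tin, tape measure and brush alone.

Things in the scene. Friction and masses are not known exactly. Their poses are not given: they have to be found in the camera images.
- bottle: the good bottle, loose, no tag: white plastic, square body 56 x 56 mm, flat upright sides up to 84 mm, a low round shoulder (top 91 mm up, within 22 mm of the axis), then a round neck with the cap on it; 119 mm tall over the cap. About 0.5 kg. Origin: centre of the underside; z up, x and y square to the flat sides
- bottle_rim (a point): centre of the mouth's rim of the good bottle, on its axis, 108 mm above its underside; the neck is 29 mm across and carries three outward tabs, out to 38 mm across, under which the cap's lugs are locked
- cap: black ribbed safety cap on the good bottle: loose, round, 46 mm across, 21 mm tall, 40 g. Origin: centre of its lower edge, when locked 98 mm above the bottle's underside, on its axis, x axis along the bottle's x. A spring in it holds its three lugs up in pockets under the neck's tabs: locked it turns only 3 degrees either way and does not lift off, so the bottle may even be carried by it
- cap_top (a point): centre of the cap's top, 21 mm above the cap's origin. To open: press down 5 mm or more (12 N; it bottoms at 6.5 mm, 14 N) and, kept pressed, turn counter-clockwise seen from above. From 40 to 80 degrees past locked, relative to the bottle, it lifts straight off; a stop is at 83; aim at 60. Let up before 40 degrees, it cannot lift off. Clockwise it is blocked
- tagged_bottle: the rejected bottle, loose: same shape and sizes as the good one with the same cap (fixed on it), about 0.5 kg, plus a flat metal tag 28 mm wide and 2 mm thick round its neck, 94 mm above the underside, that sticks out along the bottle's -x to 60 mm from the axis. Origin: centre of the underside; z up
- socket_block: pass nest: wooden block 104 x 104 x 38 mm, screwed to the bench, with a square well in the middle, 60 x 60 mm (2 mm play on each side of a bottle) and 30 mm deep, with a 3 mm chamfer round its mouth, sides along the block's x and y. The floor of the well is 8 mm above the bench. A bottle fits in at any quarter turn. Origin: centre of the block's underside; z up
- socket_floor (a point): centre of the floor of the well in the wooden block, 8 mm above the bench, 30 mm below the block's top; axes as the block's
- reject_tray: reject nest: open square aluminium tray fixed to the bench, outside 106 x 106 mm, walls 3 mm thick and 30 mm high with a rolled rim, floor 3 mm thick. Origin: centre of its underside; z up
- wax_tin: bystander, loose: round blue tin, 70 mm across, 34 mm tall; origin at the centre of its underside. Leave alone
- tape_measure: bystander, loose: yellow and black tape measure, 72 x 86 x 34 mm; origin at the centre of its underside. Leave alone
- brush: bystander, loose: flat dust brush with wooden handle, 49 x 200 x 20 mm, lying along y; origin at the centre of its underside. Leave alone
Not all that is in view belongs to the job. What is shaped like the bottle but pink is not meant.

How it is judged (in metres and radians):
On the way, in this order (a step that is already met when the one before it is completed fails the run):
1. the tagged bottle stands in the tray and the untagged one, cap on, fully home in the well, both let go (horizontal distance between tagged_bottle and reject_tray below 0.035 m and height (world z) of tagged_bottle below 0.008 m and angle between each of tagged_bottle, bottle's own z axis and vertical below 0.08 rad and horizontal distance between bottle and socket_floor below 0.006 m and height (world z) of bottle below 0.012 m and z of cap in the frame of bottle below 0.102 m and contact force between the fingers and tagged_bottle below 0.05 N and contact force between the fingers and bottle below 0.05 N and contact force between the fingers and cap below 0.05 N), for 0.1 s.
2. the cap is pressed down on the untagged bottle in the well (z of cap in the frame of bottle between 0.085 and 0.094 m and horizontal distance between cap and bottle below 0.008 m and contact force between the fingers and cap above 0.5 N and height (world z) of bottle below 0.015 m and horizontal distance between bottle and socket_floor below 0.006 m), for 0.1 s.
At the end, for the whole second after the job is handed in: The fingers hold the cap still and level (within 14 degrees), 40 to 140 mm above its place on the bottle, within 35 mm of its axis, clear of it. Untagged bottle upright, home in the well (within 4 mm), tagged bottle upright on the tray floor, arm touching neither (z of cap in the frame of bottle between 0.138 and 0.238 m and horizontal distance between cap and bottle below 0.035 m and angle between cap's own z axis and vertical below 0.25 rad and contact force between the fingers and cap above 1 N and contact force between each of cap, the arm and bottle below 0.05 N and linear speed of cap below 0.05 m/s and horizontal distance between bottle and socket_floor below 0.006 m and height (world z) of bottle below 0.012 m and angle between each of bottle, tagged_bottle's own z axis and vertical below 0.08 rad and horizontal distance between tagged_bottle and reject_tray below 0.035 m and height (world z) of tagged_bottle below 0.008 m and contact force between the arm and tagged_bottle below 0.05 N); the arm keeps its last pose, push and grip.
It fails at once if a bottle is tipped by more than 40 degrees (angle between any of bottle, tagged_bottle's own z axis and vertical above 0.7 rad).
It fails at once if a bottle is dropped: let go while it is more than 45 mm above the bench ((height (world z) of tagged_bottle above 0.045 m and contact force between the fingers and tagged_bottle below 0.01 N) or (height (world z) of bottle above 0.045 m and contact force between the fingers and bottle below 0.01 N and contact force between the fingers and cap below 0.01 N)).
It fails at once if the wax tin, the tape measure or the brush is moved by more than 30 mm (distance of any of wax_tin, tape_measure, brush from where it was at the start of the episode above 0.03 m).
It also fails if it takes over 72 s, if anything falls off the work surface, if the arm or the gripper's body presses on something with over 40 N, if the wrist force passes 120 N, or if a joint passes its speed limit or range.

ROBOT

A 7-joint arm with a two-finger parallel gripper is mounted at the origin on a cart in front of the work surface, level with it; the furniture and walls round the work are solid. World frame = base frame: x ahead of the robot, y to its left, z up, the work surface at z = 0. Lengths are in mm, angles in rad, forces in N, time in s.
With the tool pointing down it reaches from about 400 to 925 mm from the base axis. Payload 4.1 kg.
Tool frame: the origin (TCP) lies between the finger pads; the fingertips stand 22 mm ahead of it and the grasp point (between the pads) lies 3 mm ahead of it (r.tips_ahead is the z of the fingertips in the tool frame, in mm); z points along the fingers, y is the line along which they close (so a half turn about z gives the same grasp; the last joint's range is limited). The gripper opens to 85 mm and grips with 20 to 120 N. Pads are 22 mm wide; open, the fingers measure 114 mm over their backs; the gripper's body (76 mm by 85 mm) begins 54 mm behind the grasp point. The pads swing forward as they close: fully open they stand 13 mm farther back than shut.
Start: joints at [1.046, 0.398, 0.045, 1.537, -0.019, 1.207, -0.051], TCP at [268.521, -591.977, 253.347] pointing down, gripper open.
Joint ranges: [-2.82, 2.82], [-0.49, 2.23], [-1.37, 1.46], [0, 2.46], [-1.36, 4.5], [0.23, 2], [-2.94, 2.94]. Speed limits (rad/s): [2.57, 2.57, 3.14, 3.14, 3.14, 3.14, 3.14].

INTERFACE

Orientations are given as a unit quaternion [w, x, y, z].
In Python, from plant import r, optics, nets gives the robot as it stands.
- The arm moves only by the tool apply_moves, never from a script. Its argument "rows" is a list that holds one entry, the list of rows, each a list of 5 numbers: the shift along the tool's x, y, z in m, then the turn about the tool's z in degrees, then the finger opening in m, from 0 to 0.0854. A call has 1 to 5 rows; each row shifts and turns the commanded pose from where the row before left it, along the tool's axes as they then stand; what a row does not reach is not made up. A row lasts 1/10 s, in which the tool goes at most 50 mm and 8.59 degrees, less where a joint would pass 70% of its speed; a pose out of reach is approached as far as the arm can. A call with a gripper value outside its range is refused whole. The fingers move at their own pace and stop on an object; the grip force is fixed at half the most. Time passes only in rows, so rows that do not move let the fingers close. It gives the time, the measured TCP pose, the force, the opening and the grip force at its end, in the units of the state.
- r.observe(): the state, without advancing time (a new reading comes with each control period).
- optics.get_image(name): name is "scene" or "top"; returns a dict with "image" (400x640x3 uint8, red, green, blue), "range_z" (400x640 float32, mm along the optical axis (not along the pixel's ray), 0 where there is no reading), "fx", "fy", "cx", "cy" (pixels), "k1" (the pictures are not rectified: a ray, as slopes to the right and down, at radius r is drawn at 1 + k1 r^2 times it, then the intrinsics apply), "R" (3x3) and "t" (3): a world point X has camera coordinates R X + t. Camera axes: x right, y down, z forward; pixel columns grow to the right and rows downward; lengths in mm; the calibration is good to about 2 mm. A picture is of the moment at which its call begins.
- r.sign_off(): hands the job in; it is judged then, once.
Trained networks look in a picture, given as the dict that the camera call returned (one of the last four; its "shot" number tells which), for a name from the list of things; names that differ only in an ending like _2 or _b are one class to them, and where a whole thing is asked for, a point or a joint stands for the part that bears it (a point fixed in the world has none). Each returns a list of dicts, best first, with "confidence" (0 to 1); they miss things now and then, are a little off and sometimes report something else, mostly with a low value. They report only what shows in the picture. A call takes as long as a camera call. They do not tell look-alikes from the thing itself.
- nets.masks_of(picture, name): "region" (400x640 bool, what is visible of it).
- nets.spot_point(picture, name): "point" ([x, y, z] in mm, in world coordinates, good to about 4 mm: a listed point, or the origin of a listed thing).
The state is a dict: "clock": time; "joint_positions": joint angles; "dq": joint speeds; "effort": joint torques, N m; "tcp_pos": TCP position; "orientation": TCP orientation; "force": force on the tool from outside, world axes, zero at the start; "wrist_torque": the same for the moment, N m; "grip_width": finger opening in mm; "grip_force": force on a finger pad.
Only numpy, scipy, OpenCV 4.12 (cv2) and the standard library are available. Lean on these libraries where they do the work, as an engineer would, in place of code of your own. Each camera call takes 0.05 s, during which the arm holds its last target. There are 200 camera calls.

## Working session

There is one attempt and no reset: what is moved stays moved. The work goes in short steps, Python scripts to look and compute and a tool call to move; the robot and the scene stay as the last step left them, time stands still between calls to the robot, and variables do not carry over. Pictures are saved under pics/ and viewed, at most 10 in all, crops included, and the job is handed in when it is done.

Besides the shell and the picture viewer there is one more tool, called after "Emit:" as name(argument=value, ...), one argument or row to a line, values as JSON. apply_moves: Moves the arm, as the interface text tells. Its arguments: {"type":"object","properties":{"rows":{"type":"array","items":{"type":"array","items":{"type":"array","items":{"type":"number"}}}}},"required":["rows"]}

```bash
mkdir -p pics; cat > h.py <<'E'
import numpy as np, cv2
from plant import r, optics, nets
def save(p,name): cv2.imwrite('pics/'+name+'.png',cv2.cvtColor(p['image'],cv2.COLOR_RGB2BGR))
def cloud(p):
    K=np.array([[p['fx'],0,p['cx']],[0,p['fy'],p['cy']],[0,0,1.]])
    v,u=np.mgrid[:400,:640]
    x=(u-p['cx'])/p['fx'];y=(v-p['cy'])/p['fy'];a,b=x.copy(),y.copy()
    for _ in range(8):
        s=1+p['k1']*(a*a+b*b);a,b=x/s,y/s
    z=p['range_z'].astype(float)
    C=np.stack([a*z,b*z,z],-1)
    W=(C-np.array(p['t']))@np.array(p['R'])
    W[z<=0]=np.nan
    return W
def proj(p,X):
    c=np.array(p['R'])@np.array(X,float)+np.array(p['t']);a,b=c[:2]/c[2];s=1+p['k1']*(a*a+b*b)
    return p['fx']*a*s+p['cx'],p['fy']*b*s+p['cy']
E
python3 - <<'E'
from h import *
np.set_printoptions(precision=1,suppress=True)
s=r.observe();print(s['clock'],s['tcp_pos'],s['orientation'],s['grip_width'],r.tips_ahead)
for n in ['top','scene']:
    p=optics.get_image(n);save(p,n+'0');print(n,p['k1'],-np.array(p['R']).T@np.array(p['t']))
    for k in ['bottle','cap_top','tagged_bottle','socket_block','socket_floor','reject_tray','wax_tin','tape_measure','brush']:
        print(k,[(round(d['confidence'],2),np.array(d['point']),np.round(proj(p,d['point']))) for d in nets.spot_point(p,k)])
E
```

```text
0.0 [ 268.2 -591.4  252.3] [-0.   1.   0.2 -0. ] 85.41349682967483 22.0
top 0.019147702132351063 [ 343.   -49.6 1366.9]
bottle [(0.94, array([ 788.2, -141.9,    2.4]), array([336., 132.])), (0.61, array([ 509.8, -285.3,   -0.5]), array([386., 224.]))]
cap_top [(0.51, array([ 513.1, -280.7,  116.8]), array([392., 218.])), (0.17, array([682. ,  87.6,   2.2]), array([258., 167.]))]
tagged_bottle [(0.71, array([ 514.7, -427.4,    1.4]), array([435., 223.]))]
socket_block [(0.65, array([502.9, 282.7,  -0.8]), array([189., 228.]))]
socket_floor [(0.61, array([498.4, 285.7,  10.3]), array([187., 229.]))]
reject_tray [(0.74, array([478.7, 126.8,   2.8]), array([243., 236.])), (0.32, array([ 513.9, -429.2,    4.1]), array([436., 223.]))]
wax_tin [(0.76, array([ 618.1, -315.1,    3.7]), array([396., 187.]))]
tape_measure [(0.84, array([681.4,  87.9,   3.2]), array([258., 167.]))]
brush [(0.59, array([357.3, 191.2,   2.6]), array([219., 279.]))]
scene -0.12816527715167111 [-367.1  389.3 1024.4]
bottle [(0.91, array([ 504.7, -281.9,    2.1]), array([385., 219.])), (0.74, array([ 783.1, -136.9,  
[... 333 characters left out ...]
-283.8,   93.8]), array([388., 197.])), (0.16, array([ 518.1, -430.4,    2. ]), array([420., 205.]))]
socket_floor [(0.67, array([503.2, 276.9,   9.2]), array([218., 271.]))]
reject_tray [(0.95, array([479.8, 128.6,  -0.9]), array([269., 263.])), (0.29, array([ 516.6, -428.2,    3.4]), array([420., 205.]))]
wax_tin [(0.49, array([ 616. , -314.3,   -1.3]), array([376., 197.])), (0.36, array([479.9, 126.4,  -1.8]), array([270., 263.])), (0.23, array([ 509.7, -279.6,   95.1]), array([387., 197.]))]
tape_measure [(0.77, array([679. ,  89.2,  -3.9]), array([259., 218.]))]
brush [(0.93, array([360.3, 189.8,  -1.2]), array([263., 301.])), (0.5, array([ 511.3, -285.7,  110. ]), array([389., 192.]))]
```

```bash
python3 - <<'E'
import cv2
a=cv2.imread('pics/top0.png')[120:280,150:470];cv2.imwrite('pics/a.png',cv2.resize(a,(800,400),interpolation=2))
E
```

```text
(no output)
```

View pics/a.png

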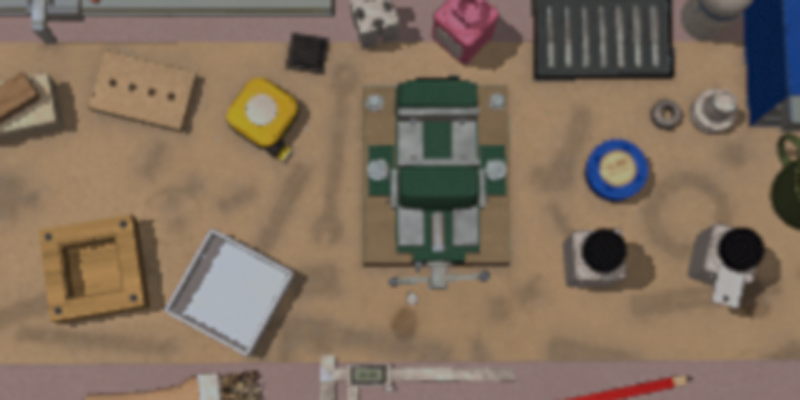

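View pics/scene0.png

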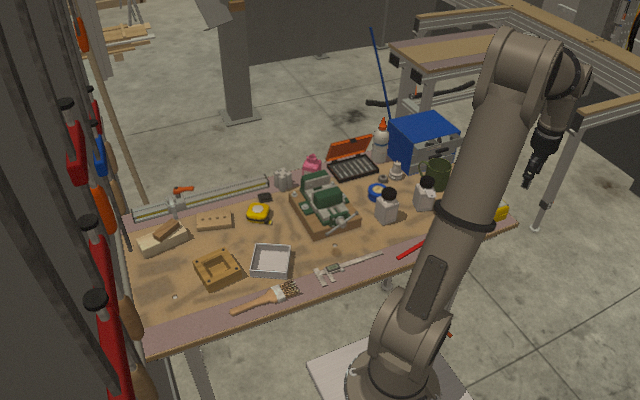

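```bash
python3 - <<'E'
from h import *
np.set_printoptions(precision=1,suppress=True)
C=[]
for n in ['top','scene']:
    p=optics.get_image(n);W=cloud(p);
    P=W.reshape(-1,3);C.append((n,P,p['image'].reshape(-1,3)))
def rect(Q):
    return cv2.minAreaRect(Q[:,:2].astype(np.float32))
for nm,c in [('good',(511,-284)),('tag',(515,-428)),('pink',(786,-139)),('block',(502,281)),('tray',(479,128))]:
    for n,P,I in C:
        m=(abs(P[:,0]-c[0])<75)&(abs(P[:,1]-c[1])<70)
        out=[]
        for lo,hi in ([(20,60),(60,80),(83,97),(98,103),(110,125)] if nm in('good','tag','pink') else [(20,50)]):
            k=m&(P[:,2]>lo)&(P[:,2]<hi);Q=P[k]
            if len(Q)>5:
                a=rect(Q);out.append((lo,len(Q),np.round(a[0],1),np.round(a[1],1),round(a[2],1),np.median(Q[:,2]).round(1)))
        print(nm,n);[print('   ',o) for o in out]
E
```

```text
good top
    (20, 101, array([ 534.9, -283.5]), array([ 62.5, 120.1]), 74.6, np.float64(34.8))
    (60, 75, array([ 507.8, -277.2]), array([56.6, 54.7]), 4.2, np.float64(76.2))
    (83, 59, array([ 508.3, -277.3]), array([53. , 49.7]), 5.1, np.float64(84.8))
    (98, 6, array([ 498.3, -264.3]), array([36.2,  6.5]), 34.6, np.float64(100.7))
    (110, 246, array([ 507.9, -278.6]), array([45.1, 44.8]), 30.4, np.float64(117.0))
good scene
    (20, 218, array([ 530.9, -278.3]), array([106.9,  57.3]), 3.3, np.float64(39.9))
    (60, 114, array([ 496. , -270.9]), array([74. , 37.7]), 50.2, np.float64(70.8))
    (83, 115, array([ 496.4, -276.7]), array([63.4, 44.6]), 58.4, np.float64(87.3))
    (98, 8, array([ 497.6, -272.6]), array([40.7, 10.2]), 53.0, np.float64(100.7))
    (110, 136, array([ 506.7, -279.7]), array([44.6, 43.3]), 37.5, np.float64(118.8))
tag top
    (20, 121, array([ 541.6, -441.6]), array([ 47.5, 140.7]), 45.2, np.float64(40.8))
    (60, 90, array([ 540.6, -443.3]), array([ 64.9, 137.6]), 58.1, np.float64(73.0))
    (83, 211, array([ 527.4, -436.8]), array([ 59.4, 163.1])
[... 993 characters left out ...]
 18, array([ 774.9, -144.2]), array([15.3, 74.3]), 2.1, np.float64(53.9))
    (60, 75, array([ 762.8, -142.4]), array([71.1, 37.5]), 88.4, np.float64(72.4))
    (83, 95, array([ 774.3, -138.8]), array([52.6, 47. ]), 52.2, np.float64(87.4))
    (98, 18, array([ 778.3, -139.7]), array([31.9, 27.6]), 6.9, np.float64(101.1))
block top
    (20, 1032, array([502. , 281.4]), array([105.4, 105.9]), 9.5, np.float64(36.6))
block scene
    (20, 972, array([500.9, 279.1]), array([109.7, 105.7]), 10.3, np.float64(37.4))
tray top
    (20, 242, array([474.4, 129.8]), array([107.5, 107.1]), 61.7, np.float64(30.0))
tray scene
    (20, 350, array([474.3, 125.5]), array([107.8, 113.2]), 61.9, np.float64(29.8))
```

The bottle at top-crop (605,250) is plain. The one at (740,250) has the metal tag pointing down-left, toward -x. The block is at (95,268), the tray at (230,290), and a tall green vise sits between the bottles and the nests. Next I'll get the tag direction and the obstacle heights.

```bash
cat >> h.py <<'E'
def st():
    s=r.observe();q=s['orientation'];yaw=np.degrees(2*np.arctan2(q[2],q[1]))
    return s,np.array(s['tcp_pos']),(yaw+180)%360-180
def to(x,y,z,yaw=None):
    "tool-frame shift (m) to a world point, and the turn about tool z (deg) for a tool-x heading"
    s,p,a=st();d=np.array([x,y,z])-p;c,t=np.cos(np.radians(a)),np.sin(np.radians(a))
    v=[c*d[0]+t*d[1], t*d[0]-c*d[1], -d[2]]
    dt=None if yaw is None else -(((yaw-a)+90)%180-90)
    print('t %.1f tcp %s yaw %.1f w %.1f F %s'%(s['clock'],p.round(1),a,s['grip_width'],np.round(s['force'],1)),'shift mm',np.round(v,1),'turn',dt)
E
python3 - <<'E'
from h import *
np.set_printoptions(precision=2,suppress=True)
print(r.observe()['orientation'],r.observe()['joint_positions'])
to(509,-427,150,-15)
for n in ['top','scene']:
    p=optics.get_image(n);P=cloud(p).reshape(-1,3);I=p['image'].reshape(-1,3).astype(int)
    d=P[:,:2]-np.array([508.5,-427]);R=np.hypot(*d.T)
    k=(P[:,2]>87)&(P[:,2]<99)&(R>34)&(R<66)&(d[:,0]<10);a=np.degrees(np.arctan2(-d[k,1],-d[k,0]))
    print(n,k.sum(),'tag yaw',np.median(a),a.min(),a.max(),R[k].max(), d[k].mean(0))
    for lo,hi in [(20,60),(60,82),(83,92)]:
        k=(R<45)&(P[:,2]>lo)&(P[:,2]<hi);b=cv2.minAreaRect(P[k,:2].astype(np.float32));print(lo,k.sum(),b)
    for y in range(-240,360,60):
        k=(P[:,1]>=y)&(P[:,1]<y+60)&(P[:,0]>350)&(P[:,0]<650);print(y,np.nanmax(P[k,2]).round(),end='; ')
    # inner well: points below 30 inside block
    d=P[:,:2]-np.array([501.5,280.3]);k=(np.hypot(*d.T)<55)&(P[:,2]<13);print('\nwell floor',k.sum(),cv2.minAreaRect(P[k,:2].astype(np.float32)))
    d=P[:,:2]-np.array([474.4,128]);k=(np.hypot(*d.T)<40);print('tray floor z',np.median(P[k,2]))
E
```

```text
[ 0.    0.98  0.21 -0.  ] [ 1.05  0.4   0.05  1.54 -0.02  1.21 -0.05]
t 1.1 tcp [ 268.5 -592.   253.4] yaw 24.4 w 84.9 F [ 0.3  0.3 -0.5] shift mm [287.2 -50.9 103.4] turn 39.40251347860854
top 100 tag yaw -18.819273407150334 -38.939236624472585 4.343814412951436 59.079808361414635 [-43.55  14.34]
20 79 ((509.0257568359375, -401.26495361328125), (59.70254898071289, 22.908178329467773), 10.970343589782715)
60 94 ((508.31353759765625, -425.08404541015625), (58.556793212890625, 56.00077819824219), 70.63688659667969)
83 78 ((501.6632080078125, -413.61627197265625), (68.97119140625, 44.82057189941406), 27.737817764282227)
-240 54.0; -180 117.0; -120 118.0; -60 81.0; 0 32.0; 60 38.0; 120 40.0; 180 44.0; 240 45.0; 300 46.0; 
well floor 436 ((492.20831298828125, 267.57122802734375), (85.37216186523438, 87.21501922607422), 9.948022842407227)
tray floor z 1.8890734192776275
scene 26 tag yaw -10.885934001603001 -28.873135349717764 3.876274141626689 56.38966584617105 [-43.72   9.87]
20 187 ((500.047119140625, -413.4406433105469), (70.56585693359375, 37.300987243652344), 31.4160099029541)
60 96 ((499.8157043457031, -414.6912536621094), (71.00251007080078, 43.32555389404297), 32.85086441040039)
83 48 ((500.1965026855469, -418.7447204589844), (61.14456558227539, 36.74125289916992), 34.26873779296875)
-240 67.0; -180 119.0; -120 120.0; -60 83.0; 0 37.0; 60 38.0; 120 39.0; 180 43.0; 240 44.0; 300 43.0; 
well floor 521 ((504.00006103515625, 280.75006103515625), (103.79986572265625, 104.88440704345703), 52.85041809082031)
tray floor z 2.657057855216996
```

Emit:
apply_moves(
  rows=[
    [[0,0,0.018,8.5,0.0854],[0,0,0.018,8.5,0.0854],[0,0,0.018,8.5,0.0854],[0,0,0.018,8.5,0.0854],[0,0,0.018,8.4,0.0854]],
  ],
)

```text
clock: 1.7
tcp_pos: [268.6, -592.0, 162.7]
orientation: [0.0, 0.987, -0.159, 0.0]
force: [-0.5, 0.2, 0.6]
grip_width: 85.4
grip_force: 0.0
```

```bash
python3 -c "
from h import *
to(509,-426.5,150,-18)"
```

```text
t 1.7 tcp [ 268.6 -592.   162.7] yaw -18.3 w 85.4 F [-0.5  0.2  0.6] shift mm [ 176.1 -232.8   12.7] turn -0.34417267453878253
```

Emit:
apply_moves(
  rows=[
    [[0.025,-0.033,0,0,0.0854],[0.025,-0.033,0,0,0.0854],[0.025,-0.033,0,0,0.0854],[0.025,-0.033,0,0,0.0854],[0.025,-0.033,0,0,0.0854]],
  ],
)

```text
clock: 2.2
tcp_pos: [439.7, -472.7, 163.5]
orientation: [0.0, 0.988, -0.156, 0.0]
force: [-0.2, -0.9, 1.1]
grip_width: 85.6
grip_force: 0.0
```

Emit:
apply_moves(
  rows=[
    [[0.025,-0.033,0,0,0.0854],[0.02,-0.025,0,0,0.0854],[0.006,-0.01,0,0,0.0854],[0,0,0,0,0.0854]],
  ],
)

```text
clock: 2.6
tcp_pos: [509.4, -423.0, 163.1]
orientation: [-0.0, 0.988, -0.155, 0.0]
force: [0.5, -0.1, 0.0]
grip_width: 85.3
grip_force: 0.0
```

```bash
python3 -c "
from h import *
to(509,-426.5,75,-18)
s=st()[0];print(s['joint_positions'])
p=optics.get_image('top');save(p,'t1');a=p['image'][180:270,390:480];cv2.imwrite('pics/t1.png',cv2.cvtColor(cv2.resize(a,(540,540),interpolation=2),cv2.COLOR_RGB2BGR))"
```

```text
t 2.6 tcp [ 509.4 -423.   163.1] yaw -17.8 w 85.3 F [ 0.5 -0.1  0. ] shift mm [ 0.7  3.4 88.1] turn 0.21805050790555924
[ 0.54723818  0.49622804  0.11318447  1.60270311 -0.06295308  1.04640799
 -1.20272093]
```

View pics/t1.png

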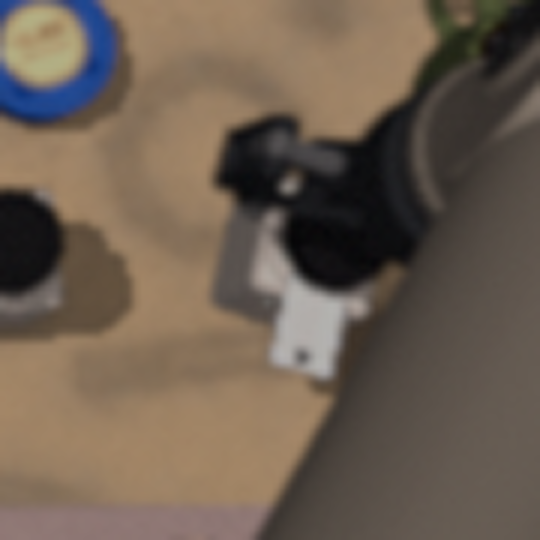

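The gripper is over the tagged bottle, and the tag points down-left at about (305,340) and is clear of the fingers. Descending now.

Emit:
apply_moves(
  rows=[
    [[0.0007,0.0034,0.02,0.2,0.0854],[0,0,0.025,0,0.0854],[0,0,0.025,0,0.0854],[0,0,0.018,0,0.0854],[0,0,0,0,0.0854]],
  ],
)

```text
clock: 3.15
tcp_pos: [502.8, -429.4, 72.4]
orientation: [-0.001, 0.987, -0.16, -0.003]
force: [-0.9, -0.0, -0.3]
grip_width: 85.5
grip_force: 0.0
```

Emit:
apply_moves(
  rows=[
    [[0,0,0,0,0.06],[0,0,0,0,0.045],[0,0,0,0,0.04],[0,0,0,0,0.04],[0,0,0,0,0.04]],
  ],
)

```text
clock: 3.65
tcp_pos: [507.8, -429.3, 77.4]
orientation: [0.001, 0.987, -0.158, 0.001]
force: [-1.9, 1.5, 6.2]
grip_width: 55.3
grip_force: 62.2
```

Emit:
apply_moves(
  rows=[
    [[0,0,-0.02,0,0.04],[0,0,-0.04,0,0.04],[0,0,-0.04,0,0.04],[0,0,-0.04,0,0.04],[0,0,-0.03,0,0.04]],
  ],
)

```text
clock: 4.15
tcp_pos: [507.4, -428.4, 247.5]
orientation: [0.001, 0.987, -0.158, 0.001]
force: [0.6, -0.8, -5.4]
grip_width: 55.0
grip_force: 64.0
```

```bash
python3 -c "
from h import *
for _ in range(3): r.observe()
to(474.4,128,246)
p=optics.get_image('top');to(474.4,128,246)
"
```

```text
t 4.2 tcp [ 507.4 -428.4  247.5] yaw -18.2 w 55.0 F [ 0.6 -0.8 -5.4] shift mm [-205.2 -518.3    1.5] turn None
t 4.2 tcp [ 509.4 -430.1  253. ] yaw -18.2 w 55.2 F [ 0.4 -0.8 -0.6] shift mm [-207.7 -519.2    7. ] turn None
```

Emit:
apply_moves(
  rows=[
    [[-0.008,-0.02,0,0,0.04],[-0.014,-0.036,0,0,0.04],[-0.014,-0.036,0,0,0.04],[-0.014,-0.036,0,0,0.04],[-0.014,-0.036,0,0,0.04]],
  ],
)

```text
clock: 4.7
tcp_pos: [496.6, -250.5, 243.4]
orientation: [-0.0, 0.987, -0.158, -0.001]
force: [0.6, 0.6, -6.1]
grip_width: 55.2
grip_force: 63.9
```

Emit:
apply_moves(
  rows=[
    [[-0.014,-0.036,0,0,0.04],[-0.014,-0.036,0,0,0.04],[-0.014,-0.036,0,0,0.04],[-0.014,-0.036,0,0,0.04],[-0.014,-0.036,0,0,0.04]],
  ],
)

```text
clock: 5.2
tcp_pos: [486.2, -58.1, 243.7]
orientation: [0.0, 0.987, -0.158, -0.001]
force: [1.8, -0.3, -4.5]
grip_width: 55.5
grip_force: 63.9
```

```bash
python3 -c "
from h import *
to(474.4,128,246)
print(st()[0]['joint_positions'])
"
```

```text
t 5.2 tcp [486.2 -58.1 243.7] yaw -18.2 w 55.5 F [ 1.8 -0.3 -4.5] shift mm [ -69.4 -173.1   -2.3] turn None
[ 0.09624351  0.12222799 -0.07060273  1.91796822  0.00976936  1.10375028
 -1.86685874]
```

Emit:
apply_moves(
  rows=[
    [[-0.014,-0.036,0,0,0.04],[-0.014,-0.036,0,0,0.04],[-0.014,-0.036,0,0,0.04],[-0.014,-0.036,0,0,0.04],[-0.01,-0.025,0,0,0.04]],
  ],
)

```text
clock: 5.7
tcp_pos: [476.2, 124.5, 243.8]
orientation: [-0.0, 0.988, -0.157, -0.001]
force: [0.1, -0.9, -4.8]
grip_width: 55.4
grip_force: 63.9
```

Emit:
apply_moves(
  rows=[
    [[0,0,0.03,0,0.04],[0,0,0.04,0,0.04],[0,0,0.03,0,0.04],[0,0,0,0,0.04]],
  ],
)

```text
clock: 6.1
tcp_pos: [472.7, 119.8, 140.0]
orientation: [0.003, 0.987, -0.158, -0.006]
force: [-1.2, -0.7, -5.7]
grip_width: 55.3
grip_force: 64.8
```

```bash
python3 -c "
from h import *
p=optics.get_image('top');save(p,'x')
to(474.4,128,80)
a=p['image'][190:290,190:310];cv2.imwrite('pics/t2.png',cv2.cvtColor(cv2.resize(a,(600,500),interpolation=2),cv2.COLOR_RGB2BGR))
"
```

```text
t 6.2 tcp [475.1 120.6 142.7] yaw -18.2 w 55.1 F [ 0.5  0.6 -5.1] shift mm [-2.9 -6.8 62.7] turn None
```

View pics/t2.png

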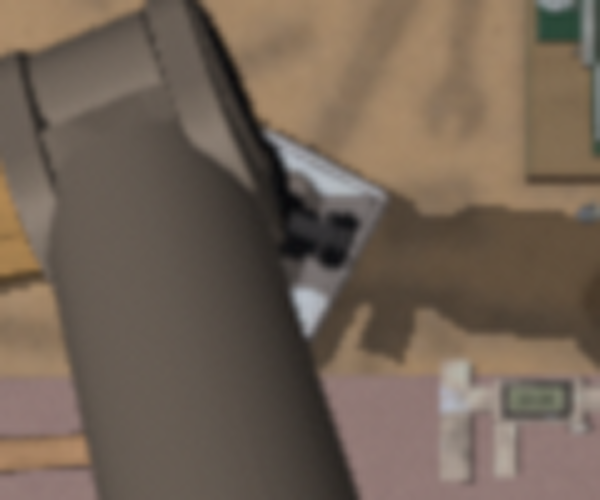

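Emit:
apply_moves(
  rows=[
    [[-0.003,-0.007,0.012,0,0.04],[0,0,0.02,0,0.04],[0,0,0.015,0,0.04],[0,0,0.008,0,0.04],[0,0,0,0,0.04]],
  ],
)

```text
clock: 6.65
tcp_pos: [477.1, 129.6, 90.2]
orientation: [-0.0, 0.987, -0.158, -0.0]
force: [-0.6, 0.6, -6.0]
grip_width: 55.1
grip_force: 64.6
```

```bash
python3 -c "
from h import *
p=optics.get_image('scene');p=optics.get_image('scene')
to(474.4,128,78)
"
```

```text
t 6.8 tcp [478.  129.7  91.2] yaw -18.2 w 55.3 F [-0.4 -0.5 -5.3] shift mm [-2.9  2.8 13.2] turn None
```

Emit:
apply_moves(
  rows=[
    [[-0.001,0.001,0.003,0,0.04],[0,0,0.003,0,0.04],[0,0,0.002,0,0.04],[0,0,0.002,0,0.04],[0,0,0,0,0.04]],
  ],
)

```text
clock: 7.25
tcp_pos: [476.0, 128.5, 80.5]
orientation: [0.0, 0.987, -0.158, 0.0]
force: [0.2, -0.3, -4.2]
grip_width: 55.5
grip_force: 64.9
```

Emit:
apply_moves(
  rows=[
    [[0,0,0.0015,0,0.04],[0,0,0.001,0,0.04],[0,0,0.001,0,0.04],[0,0,0,0,0.04],[0,0,0,0,0.04]],
  ],
)

```text
clock: 7.75
tcp_pos: [476.2, 128.7, 80.2]
orientation: [0.001, 0.987, -0.158, 0.0]
force: [-9.2, -1.2, 25.8]
grip_width: 55.2
grip_force: 67.6
```

Emit:
apply_moves(
  rows=[
    [[0,0,-0.002,0,0.04],[0,0,0,0,0.04],[0,0,0,0,0.065],[0,0,0,0,0.0854],[0,0,0,0,0.0854]],
  ],
)

```text
clock: 8.25
tcp_pos: [476.3, 128.7, 78.8]
orientation: [-0.0, 0.987, -0.158, 0.0]
force: [-0.8, -0.8, 0.2]
grip_width: 85.6
grip_force: 0.0
```

Emit:
apply_moves(
  rows=[
    [[0,0,-0.015,0,0.0854],[0,0,-0.03,0,0.0854],[0,0,-0.04,0,0.0854],[0,0,-0.04,0,0.0854],[0,0,-0.02,0,0.0854]],
  ],
)

```text
clock: 8.75
tcp_pos: [477.6, 129.3, 227.3]
orientation: [-0.001, 0.987, -0.158, 0.003]
force: [1.3, 0.4, -0.2]
grip_width: 85.3
grip_force: 0.0
```

```bash
python3 -c "
from h import *
to(507.5,-278.7,216,4.5)
"
```

```text
t 8.8 tcp [477.6 129.3 227.3] yaw -18.2 w 85.3 F [ 1.3  0.4 -0.2] shift mm [155.8 378.2  11.3] turn -22.700914684671147
```

Emit:
apply_moves(
  rows=[
    [[0.008,0.02,0,0,0.0854],[0.016,0.039,0,0,0.0854],[0.016,0.039,0,0,0.0854],[0.016,0.039,0,0,0.0854],[0.016,0.039,0,0,0.0854]],
  ],
)

```text
clock: 9.25
tcp_pos: [489.4, -62.8, 223.8]
orientation: [0.0, 0.987, -0.158, 0.0]
force: [1.1, -0.2, -0.2]
grip_width: 85.4
grip_force: 0.0
```

Emit:
apply_moves(
  rows=[
    [[0.016,0.039,0,0,0.0854],[0.016,0.039,0,0,0.0854],[0,0,0,-8,0.0854],[0,0,0,-8,0.0854],[0,0,0,-6.7,0.0854]],
  ],
)

```text
clock: 9.75
tcp_pos: [495.4, -145.7, 223.5]
orientation: [-0.0, 0.999, 0.041, 0.0]
force: [0.5, -0.2, -0.6]
grip_width: 85.5
grip_force: 0.0
```

```bash
python3 -c "
from h import *
np.set_printoptions(precision=1,suppress=True)
p=optics.get_image('top');W=cloud(p);P=W.reshape(-1,3)
d=np.hypot(P[:,0]-476,P[:,1]-128)
print('tagcap',cv2.minAreaRect(P[(d<45)&(P[:,2]>112)&(P[:,2]<128)][:,:2].astype(np.float32)),np.median(P[(d<20)&(P[:,2]>100)][:,2]))
for n in ['tagged_bottle','reject_tray','bottle']: print([(x['confidence'],np.array(x['point'])) for x in nets.spot_point(p,n)])
to(507.5,-278.7,160,4.5)
"
```

```text
tagcap ((477.10791015625, 130.99803161621094), (45.30701446533203, 44.24152374267578), 44.00201416015625) 120.3646136492938
[(0.63, array([485.4, 131.5,   6.8]))]
[(0.84, array([475. , 123.4,   0.3])), (0.63, array([484.1, 131.2,   6.1]))]
[(0.66, array([500.8, 281.2,   2.7])), (0.57, array([ 787.1, -138.6,    6. ])), (0.45, array([ 510.3, -288.1,    0.2]))]
t 9.9 tcp [ 495.3 -145.3  223.7] yaw 4.4 w 85.2 F [-0.5  0.6  1. ] shift mm [  2.  134.   63.7] turn -0.1394978766502959
```

Emit:
apply_moves(
  rows=[
    [[0.0005,0.04,0,0,0.0854],[0.0005,0.04,0,0,0.0854],[0.0005,0.04,0,0,0.0854],[0.0005,0.014,0.02,0,0.0854],[0,0,0.04,0,0.0854]],
  ],
)

```text
clock: 10.45
tcp_pos: [509.9, -283.7, 166.3]
orientation: [0.003, 0.999, 0.036, 0.004]
force: [0.8, -0.3, 0.4]
grip_width: 86.0
grip_force: 0.0
```

```bash
python3 -c "
from h import *
np.set_printoptions(precision=1,suppress=True)
for n in ['scene','top']:
  p=optics.get_image(n);W=cloud(p);P=W.reshape(-1,3)
  d=np.hypot(P[:,0]-507,P[:,1]+279);k=(d<40)&(P[:,2]>60)&(P[:,2]<82)
  print(n,k.sum(),cv2.minAreaRect(P[k][:,:2].astype(np.float32)))
to(507.5,-278.7,75,4.5)
"
```

```text
scene 130 ((494.9670104980469, -270.1448974609375), (72.5592269897461, 38.39318084716797), 48.23025131225586)
top 40 ((489.7173156738281, -258.97235107421875), (42.501312255859375, 20.712413787841797), 44.394981384277344)
t 10.6 tcp [ 504.2 -277.4  158.9] yaw 4.4 w 85.4 F [-1.   1.2 -0. ] shift mm [ 3.2  1.5 83.9] turn -0.14325218506502324
```

Emit:
apply_moves(
  rows=[
    [[0.003,0.0015,0.015,0,0.0854],[0,0,0.025,0,0.0854],[0,0,0.025,0,0.0854],[0,0,0.017,0,0.0854],[0,0,0,0,0.0854]],
  ],
)

```text
clock: 11.05
tcp_pos: [510.6, -278.7, 80.6]
orientation: [-0.001, 0.999, 0.04, -0.001]
force: [0.2, 0.3, -0.5]
grip_width: 85.7
grip_force: 0.0
```

Emit:
apply_moves(
  rows=[
    [[0,0,0,0,0.065],[0,0,0,0,0.05],[0,0,0,0,0.04],[0,0,0,0,0.04],[0,0,0,0,0.04]],
  ],
)

```text
clock: 11.55
tcp_pos: [512.6, -281.2, 84.3]
orientation: [0.001, 0.999, 0.039, 0.002]
force: [-1.1, -0.7, 7.2]
grip_width: 55.0
grip_force: 63.2
```

```bash
python3 -c "
from h import *
to(507.5,-278.7,75,4.5)
p=optics.get_image('scene')
to(507.5,-278.7,75,4.5)
"
```

```text
t 11.6 tcp [ 512.6 -281.2   84.3] yaw 4.5 w 55.0 F [-1.1 -0.7  7.2] shift mm [-4.9 -2.9  9.3] turn -0.02398699094058543
t 11.6 tcp [ 512.6 -281.2   84.3] yaw 4.5 w 54.8 F [-0.5 -0.9  5.9] shift mm [-4.9 -2.9  9.3] turn -0.02553800614469992
```

Emit:
apply_moves(
  rows=[
    [[0,0,-0.02,0,0.04],[0,0,-0.04,0,0.04],[0,0,-0.04,0,0.04],[0,0,-0.04,0,0.04],[0,0,-0.025,0,0.04]],
  ],
)

```text
clock: 12.1
tcp_pos: [511.3, -280.0, 249.7]
orientation: [0.001, 0.999, 0.039, 0.001]
force: [0.7, -0.4, -5.0]
grip_width: 54.6
grip_force: 65.7
```

```bash
python3 -c "
from h import *
p=optics.get_image('scene')
p=optics.get_image('scene')
to(506.5,281,250,9.8)
"
```

```text
t 12.2 tcp [ 512.8 -280.8  250.8] yaw 4.5 w 54.7 F [ 0.5  0.5 -4.4] shift mm [  37.7 -560.5    0.8] turn -5.305089654423156
```

Emit:
apply_moves(
  rows=[
    [[0,0,0,-5.3,0.04],[0.003,-0.02,0,0,0.04],[0.0064,-0.0396,0,0,0.04],[0.0064,-0.0396,0,0,0.04],[0.0064,-0.0396,0,0,0.04]],
  ],
)

```text
clock: 12.7
tcp_pos: [507.2, -137.5, 243.9]
orientation: [-0.001, 0.996, 0.085, -0.002]
force: [0.6, -0.0, -5.4]
grip_width: 54.9
grip_force: 65.6
```

Emit:
apply_moves(
  rows=[
    [[0.0064,-0.0396,0,0,0.04],[0.0064,-0.0396,0,0,0.04],[0.0064,-0.0396,0,0,0.04],[0.0064,-0.0396,0,0,0.04],[0.0064,-0.0396,0,0,0.04]],
  ],
)

```text
clock: 13.2
tcp_pos: [504.9, 62.5, 244.1]
orientation: [0.0, 0.996, 0.085, -0.002]
force: [0.8, 0.3, -5.1]
grip_width: 54.8
grip_force: 65.7
```

Emit:
apply_moves(
  rows=[
    [[0.0064,-0.0396,0,0,0.04],[0.0064,-0.0396,0,0,0.04],[0.0064,-0.0396,0,0,0.04],[0.0064,-0.0396,0,0,0.04],[0.0,0,0,0,0.04]],
  ],
)

```text
clock: 13.7
tcp_pos: [501.9, 229.6, 244.4]
orientation: [-0.003, 0.996, 0.091, -0.002]
force: [-0.7, -0.3, -4.4]
grip_width: 54.9
grip_force: 65.9
```

```bash
python3 -c "
from h import *
p=optics.get_image('scene')
to(506.5,281,250,9.8)
p=optics.get_image('scene')
to(506.5,281,250,9.8)
print(st()[0]['joint_positions'])
"
```

```text
t 13.8 tcp [502.6 225.3 244.2] yaw 10.2 w 54.8 F [ 0.2 -1.2 -5.8] shift mm [ 13.7 -54.1  -5.8] turn 0.4203256085962863
t 13.8 tcp [503.4 222.2 244.1] yaw 10.0 w 54.4 F [ 0.6 -1.9 -5.6] shift mm [ 13.3 -57.4  -5.9] turn 0.1945154456035283
[-0.21891238  0.24302591 -0.32498666  1.77791445  0.08413533  1.13909713
 -1.96698239]
```

Emit:
apply_moves(
  rows=[
    [[0.005,-0.022,0,0,0.04],[0.005,-0.022,0,0,0.04],[0.003,-0.013,0.02,0,0.04],[0,0,0.03,0,0.04],[0,0,0.03,0,0.04]],
  ],
)

```text
clock: 14.3
tcp_pos: [508.2, 278.2, 164.6]
orientation: [0.001, 0.996, 0.085, -0.001]
force: [-0.6, -0.8, -5.1]
grip_width: 54.3
grip_force: 65.9
```

Emit:
apply_moves(
  rows=[
    [[0,0,0.015,0,0.04],[0,0,0,0,0.04],[0,0,0,0,0.04]],
  ],
)

```text
clock: 14.6
tcp_pos: [509.0, 279.4, 152.1]
orientation: [0.0, 0.996, 0.085, 0.0]
force: [0.1, -0.0, -4.2]
grip_width: 54.7
grip_force: 65.8
```

```bash
python3 -c "
from h import *
np.set_printoptions(precision=1,suppress=True)
s,t,a=st();print(t)
for n in ['scene','top']:
  p=optics.get_image(n);save(p,n+'3');P=cloud(p).reshape(-1,3);I=p['image'].reshape(-1,3).astype(int)
  d=np.hypot(P[:,0]-502,P[:,1]-281)
  for lo,hi in [(31,43),(60,130),(168,185)]:
    k=(d<75)&(P[:,2]>lo)&(P[:,2]<hi)
    if k.sum()>9: print(n,lo,k.sum(),cv2.minAreaRect(P[k][:,:2].astype(np.float32)),np.median(P[k],0))
  for m in ['bottle','cap_top','socket_floor','socket_block']: print(m,[(round(x['confidence'],2),np.array(x['point'])) for x in nets.spot_point(p,m)][:2])
  a=p['image'][200:340,140:300] if n=='scene' else p['image'][180:280,130:250]
  cv2.imwrite('pics/'+n+'3c.png',cv2.cvtColor(cv2.resize(a,None,fx=4,fy=4,interpolation=2),cv2.COLOR_RGB2BGR))
to(506.5,281,140,9.8)
"
```

```text
[509.  279.4 152.1]
scene 31 598 ((500.0128173828125, 279.3030090332031), (107.95504760742188, 105.02851104736328), 9.860912322998047) [477.9 294.6  38.1]
scene 60 328 ((488.03338623046875, 286.290771484375), (70.83009338378906, 38.81291198730469), 59.75117111206055) [478.7 279.4 101.7]
scene 168 161 ((499.7857360839844, 276.3668212890625), (36.38796615600586, 114.31716918945312), 5.19854211807251) [491.1 279.8 178.7]
bottle [(0.75, array([ 781.6, -138.6,    3.1])), (0.73, array([503.4, 280. ,  68.6]))]
cap_top [(0.51, array([509. , 279.6, 183.1]))]
socket_floor [(0.92, array([505.6, 279.4,  10.9]))]
socket_block [(0.87, array([506.3, 278.8,  -2.5]))]
top 31 401 ((505.3819274902344, 261.0494384765625), (104.96971130371094, 62.533992767333984), 8.63025951385498) [489.6 245.4  36.8]
top 60 89 ((490.26531982421875, 260.164794921875), (22.630468368530273, 49.17412567138672), 56.099857330322266) [487.1 254.  100.5]
top 168 32 ((504.0053405761719, 252.12051391601562), (20.24755859375, 52.63393020629883), 24.058448791503906) [498.4 255.8 182.4]
bottle [(0.75, array([506. , 273.8,  66. ])), (0.58, array([ 787.3, -141.5,    4.7]))]
cap_top [(0.42, array([509.1, 279.8, 191.9]))]
socket_floor [(0.6, array([498.5, 285. ,  10.7])), (0.39, array([482.2, 129.9,   3. ]))]
socket_block [(0.84, array([502.6, 281.7,   1.8]))]
t 15.1 tcp [508.4 280.1 152. ] yaw 9.8 w 54.9 F [ 0.3  0.3 -5.5] shift mm [-1.8 -1.3 12. ] turn 0.000595587270979081
```

View pics/scene3c.png

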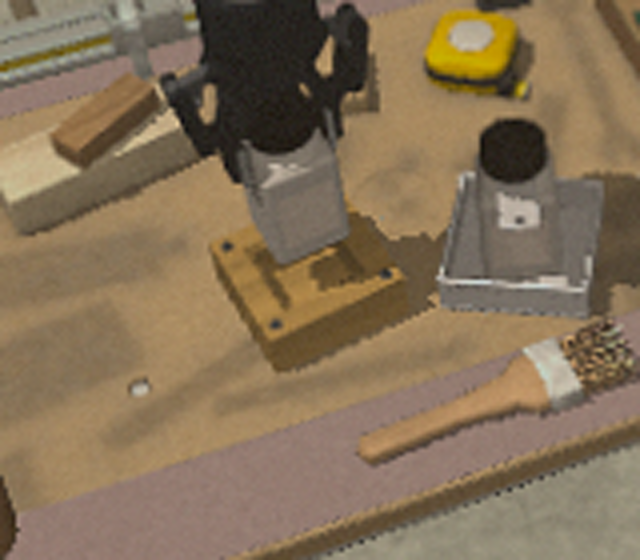

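The scene camera shows the bottle held upright over the block's well, at (295,200) in the crop. The tagged bottle stands in the tray at (515,190). Next I'll compare the bottle faces with the block faces in the same camera.

```bash
cat >> h.py <<'E'
def align():
  c,s_=np.cos(np.radians(9.8)),np.sin(np.radians(9.8))
  U=[]
  for i in range(3):
    p=optics.get_image('scene');P=cloud(p).reshape(-1,3);U.append(P)
  P=np.vstack(U);e=P[:,:2]-[501.5,280.3];u=c*e[:,0]+s_*e[:,1];v=-s_*e[:,0]+c*e[:,1];z=P[:,2]
  zt=np.array(st()[1])[2]-78
  B=(z>max(zt,40)+6)&(z<zt+55)&(abs(u)<45)&(abs(v)<45)
  f=B&(abs(v)<18)&(u<0);g=B&(abs(u)<18)&(v>10)
  print('bottle -x face u',f.sum(),np.median(u[f]).round(1),' +y face v',g.sum(),np.median(v[g]).round(1),'slope',np.polyfit(v[f],u[f],1)[0].round(3),'tilt',np.polyfit(z[f],u[f],1)[0].round(3))
  K=(z>5)&(z<32)
  f=K&(abs(v)<40)&(u<-42)&(u>-62);g=K&(abs(u)<40)&(v>42)&(v<62)
  print('block -x face u',f.sum(),np.median(u[f]).round(1),' +y face v',g.sum(),np.median(v[g]).round(1),'slope',np.polyfit(v[f],u[f],1)[0].round(3) if f.sum()>5 else '')
E
python3 -c "
from h import *
align();to(506.5,281,140,9.8)
p=optics.get_image('top');P=cloud(p).reshape(-1,3);c,s=np.cos(np.radians(9.8)),np.sin(np.radians(9.8));e=P[:,:2]-[501.5,280.3];u=c*e[:,0]+s*e[:,1];v=-s*e[:,0]+c*e[:,1]
k=(P[:,2]>30)&(P[:,2]<42)&(abs(u)<62)&(abs(v)<62);print('top block u',u[k].min(),u[k].max(),'v min',v[k].min())
"
```

```text
bottle -x face u 485 -24.8  +y face v 106 24.5 slope 0.017 tilt -0.005
block -x face u 526 -51.4  +y face v 144 50.4 slope -0.003
t 15.2 tcp [508.3 280.  151.8] yaw 9.8 w 55.1 F [ 1.1  0.3 -4.8] shift mm [-1.6 -1.3 11.8] turn 0.005035366962502508
top block u -51.85551354236205 52.96219050519844 v min -50.755302598092
```

Emit:
apply_moves(
  rows=[
    [[-0.0024,-0.0018,0,-0.6,0.04],[0,0,0.006,0,0.04],[0,0,0.003,0,0.04],[0,0,0,0,0.04]],
  ],
)

```text
clock: 15.7
tcp_pos: [505.1, 281.0, 141.8]
orientation: [0.0, 0.996, 0.091, -0.001]
force: [0.3, 0.2, -5.6]
grip_width: 54.6
grip_force: 65.8
```

```bash
python3 -c "
from h import *
align();to(506.5,281,140,9.8)
"
```

```text
bottle -x face u 473 -27.9  +y face v 97 26.0 slope 0.012 tilt 0.008
block -x face u 518 -51.4  +y face v 136 50.2 slope -0.003
t 15.8 tcp [505.8 281.3 142.7] yaw 10.4 w 55.0 F [ 0.   0.2 -4.8] shift mm [0.6 0.5 2.7] turn 0.5939886512692993
```

Emit:
apply_moves(
  rows=[
    [[0.0003,-0.0003,0.004,0,0.04],[0,0,0.004,0,0.04],[0,0,0.004,0,0.04],[0,0,0.003,0,0.04],[0,0,0,0,0.04]],
  ],
)

```text
clock: 16.35
tcp_pos: [505.5, 281.4, 127.0]
orientation: [0.0, 0.996, 0.091, -0.001]
force: [-1.5, 0.0, -5.3]
grip_width: 55.0
grip_force: 65.9
```

Emit:
apply_moves(
  rows=[
    [[0,0,0.003,0,0.04],[0,0,0.003,0,0.04],[0,0,0.003,0,0.04],[0,0,0.003,0,0.04],[0,0,0,0,0.04]],
  ],
)

```text
clock: 16.85
tcp_pos: [505.6, 281.5, 115.2]
orientation: [0.0, 0.996, 0.091, -0.0]
force: [-0.1, -0.6, -4.7]
grip_width: 54.8
grip_force: 65.8
```

```bash
python3 -c "
from h import *
align();to(506.5,281,92,9.8)
"
```

```text
bottle -x face u 424 -27.6  +y face v 91 26.7 slope 0.008 tilt 0.001
block -x face u 509 -51.4  +y face v 140 50.3 slope -0.005
t 17.0 tcp [506.  281.8 115.8] yaw 10.4 w 54.7 F [-0.3 -1.5 -4.5] shift mm [ 0.3  0.8 23.8] turn 0.5966878102383504
```

Emit:
apply_moves(
  rows=[
    [[0,0,0.004,0,0.04],[0,0,0.004,0,0.04],[0,0,0.004,0,0.04],[0,0,0.004,0,0.04],[0,0,0,0,0.04]],
  ],
)

```text
clock: 17.5
tcp_pos: [505.4, 281.3, 98.9]
orientation: [0.0, 0.996, 0.091, -0.001]
force: [0.1, -0.3, -4.6]
grip_width: 54.7
grip_force: 65.8
```

Emit:
apply_moves(
  rows=[
    [[0,0,0.002,0,0.04],[0,0,0.0015,0,0.04],[0,0,0.001,0,0.04],[0,0,0,0,0.04]],
  ],
)

```text
clock: 17.9
tcp_pos: [505.9, 281.6, 95.2]
orientation: [0.0, 0.996, 0.091, -0.0]
force: [-0.5, -0.5, -5.3]
grip_width: 54.6
grip_force: 65.8
```

Emit:
apply_moves(
  rows=[
    [[0,0,0.0015,0,0.04],[0,0,0.0015,0,0.04],[0,0,0,0,0.04]],
  ],
)

```text
clock: 18.2
tcp_pos: [506.0, 281.8, 92.4]
orientation: [0.0, 0.996, 0.091, 0.0]
force: [-1.2, -0.2, -4.3]
grip_width: 54.7
grip_force: 65.9
```

Emit:
apply_moves(
  rows=[
    [[0,0,0.001,0,0.04],[0,0,0.001,0,0.04],[0,0,0,0,0.04]],
  ],
)

```text
clock: 18.5
tcp_pos: [506.2, 281.9, 92.3]
orientation: [0.0, 0.996, 0.091, 0.0]
force: [-3.8, -3.7, 8.5]
grip_width: 54.5
grip_force: 67.2
```

Emit:
apply_moves(
  rows=[
    [[0,0,-0.001,0,0.04],[0,0,0,0,0.06],[0,0,0,0,0.0854],[0,0,0,0,0.0854],[0,0,0,0,0.0854]],
  ],
)

```text
clock: 19.0
tcp_pos: [506.2, 281.9, 91.3]
orientation: [-0.0, 0.996, 0.091, 0.0]
force: [0.1, 0.1, -0.0]
grip_width: 85.7
grip_force: 0.0
```

Emit:
apply_moves(
  rows=[
    [[0,0,-0.015,0,0.0854],[0,0,-0.03,0,0.0854],[0,0,-0.03,0,0.0854],[0,0,-0.02,0,0.0854],[0,0,0,0,0.0854]],
  ],
)

```text
clock: 19.5
tcp_pos: [508.1, 283.3, 190.8]
orientation: [-0.002, 0.996, 0.091, 0.004]
force: [-0.0, -0.4, 0.1]
grip_width: 85.4
grip_force: 0.0
```

```bash
python3 -c "
from h import *
np.set_printoptions(precision=1,suppress=True)
for n in ['scene','top']:
  p=optics.get_image(n);save(p,n+'4');P=cloud(p).reshape(-1,3)
  d=np.hypot(P[:,0]-502,P[:,1]-280);k=(d<30)&(P[:,2]>122)&(P[:,2]<134)
  print(n,k.sum(),np.median(P[k],0),cv2.minAreaRect(P[k][:,:2].astype(np.float32)) if k.sum()>9 else '')
  a=P[k];print(np.percentile(a,[1,99],axis=0))
  if n=='scene': cv2.imwrite('pics/s4c.png',cv2.cvtColor(cv2.resize(p['image'][200:340,140:300],None,fx=4,fy=4,interpolation=2),cv2.COLOR_RGB2BGR))
align()
to(502,280,124,10.4)
"
```

```text
scene 184 [499.6 279.9 126.7] ((499.8348083496094, 279.02386474609375), (42.821903228759766, 43.17670822143555), 72.54366302490234)
[[479.1 257.7 122.1]
 [523.5 300.7 131.5]]
top 167 [497.7 281.2 125.4] ((498.3255920410156, 281.80712890625), (45.49418640136719, 37.998416900634766), 76.65644073486328)
[[479.7 260.2 122.2]
 [515.6 302.  130.5]]
bottle -x face u 357 -15.3  +y face v 156 15.9 slope -0.009 tilt 0.709
block -x face u 513 -51.4  +y face v 133 50.3 slope -0.001
t 19.8 tcp [505.2 281.2 185.1] yaw 10.4 w 85.6 F [-0.4 -0.6  0. ] shift mm [-3.4  0.6 61.1] turn 0.0001842500122677393
```

View pics/s4c.png

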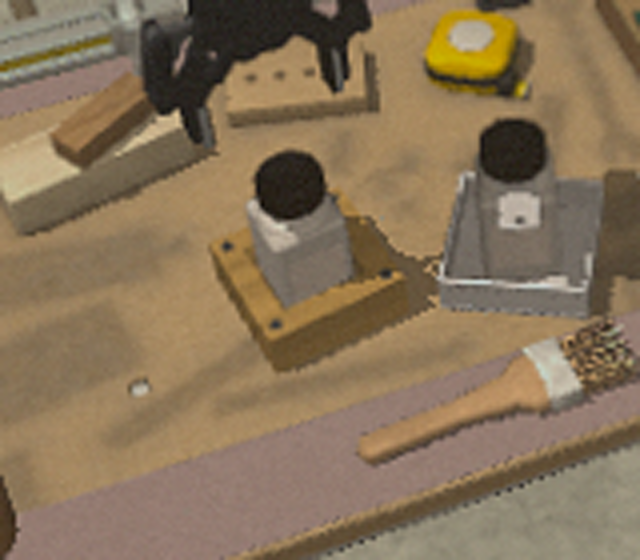

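The bottle stands home in the well (crop ~(295,240)), upright with its cap on. Now moving down over the cap.

Emit:
apply_moves(
  rows=[
    [[-0.004,0.0004,0.01,0,0.0854],[0,0,0.02,0,0.0854],[0,0,0.02,0,0.0854],[0,0,0.01,0,0.0854],[0,0,0,0,0.0854]],
  ],
)

```text
clock: 20.25
tcp_pos: [500.4, 279.6, 123.8]
orientation: [0.001, 0.996, 0.091, -0.002]
force: [-0.5, 0.1, 0.6]
grip_width: 85.4
grip_force: 0.0
```

```bash
python3 -c "
from h import *
p=optics.get_image('scene');p=optics.get_image('scene');to(501.5,280.2,124,10.4)
"
```

```text
t 20.4 tcp [502.  280.7 126.2] yaw 10.4 w 85.8 F [ 0.  -0.9  0.7] shift mm [-0.6  0.4  2.2] turn 0.005888108901558553
```

Emit:
apply_moves(
  rows=[
    [[-0.0005,0.0004,0.001,0,0.065],[0,0,0,0,0.05],[0,0,0,0,0.035],[0,0,0,0,0.03],[0,0,0,0,0.03]],
  ],
)

```text
clock: 20.85
tcp_pos: [502.0, 280.2, 126.2]
orientation: [0.0, 0.996, 0.091, 0.001]
force: [-1.1, -1.2, 6.0]
grip_width: 44.7
grip_force: 61.7
```

```bash
python3 -c "
from h import *
p=optics.get_image('scene');p=optics.get_image('scene');to(501.5,280.2,117,10.4)
"
```

```text
t 20.9 tcp [502.  280.2 126.3] yaw 10.4 w 44.5 F [-1.  -1.   6.1] shift mm [-0.5 -0.1  9.3] turn -0.005033388674434036
```

Emit:
apply_moves(
  rows=[
    [[0,0,0.002,0,0.03],[0,0,0.002,0,0.03],[0,0,0.002,0,0.03],[0,0,0.001,0,0.03],[0,0,0,0,0.03]],
  ],
)

```text
clock: 21.45
tcp_pos: [502.2, 280.3, 120.3]
orientation: [0.0, 0.996, 0.091, 0.001]
force: [-4.6, -2.4, 13.8]
grip_width: 44.7
grip_force: 62.5
```

Emit:
apply_moves(
  rows=[
    [[0,0,0.001,0,0.03],[0,0,0.0005,0,0.03],[0,0,0,0,0.03]],
  ],
)

```text
clock: 21.75
tcp_pos: [502.3, 280.4, 119.7]
orientation: [0.0, 0.996, 0.09, 0.001]
force: [-4.0, -3.6, 16.9]
grip_width: 44.8
grip_force: 63.1
```

Emit:
apply_moves(
  rows=[
    [[0,0,0.0004,-3,0.03],[0,0,0,-6,0.03],[0,0,0,-7,0.03],[0,0,0,-7,0.03],[0,0,0,-7,0.03]],
  ],
)

```text
clock: 22.25
tcp_pos: [503.0, 280.4, 119.6]
orientation: [0.001, 0.938, 0.347, 0.002]
force: [-3.3, -3.7, 17.3]
grip_width: 44.6
grip_force: 63.1
```

Emit:
apply_moves(
  rows=[
    [[0,0,0,-7,0.03],[0,0,0,-7,0.03],[0,0,0,-7,0.03],[0,0,0,-7,0.03],[0,0,0,-5,0.03]],
  ],
)

```text
clock: 22.75
tcp_pos: [503.6, 280.1, 119.7]
orientation: [0.001, 0.801, 0.599, 0.002]
force: [-3.3, -3.9, 16.5]
grip_width: 44.5
grip_force: 63.0
```

```bash
python3 -c "
from h import *
p=optics.get_image('scene');to(501.5,280.2,117,10.4);print(st()[0]['wrist_torque'])
P=cloud(p).reshape(-1,3)
np.set_printoptions(precision=1,suppress=True)
cv2.imwrite('pics/s5c.png',cv2.cvtColor(cv2.resize(p['image'][220:310,170:280],None,fx=6,fy=6,interpolation=2),cv2.COLOR_RGB2BGR))
"
```

```text
t 22.8 tcp [503.7 280.1 119.7] yaw 73.7 w 44.7 F [-2.5 -4.3 17.6] shift mm [-0.5 -2.1  2.7] turn 63.263081838590615
[-0.81674257  0.56953851 -0.05272693]
```

View pics/s5c.png

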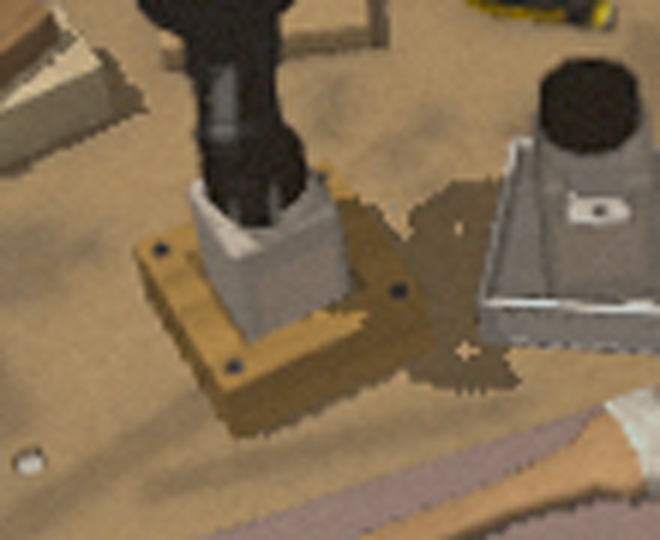

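The bottle is still aligned in the well at (275,270), and the cap has turned about 63°. Lifting gently.

Emit:
apply_moves(
  rows=[
    [[0,0,-0.003,0,0.03],[0,0,-0.003,0,0.03],[0,0,-0.003,0,0.03],[0,0,-0.003,0,0.03],[0,0,0,0,0.03]],
  ],
)

```text
clock: 23.3
tcp_pos: [502.8, 280.0, 129.1]
orientation: [0.001, 0.802, 0.597, 0.001]
force: [2.0, -1.7, 3.9]
grip_width: 44.6
grip_force: 61.5
```

Emit:
apply_moves(
  rows=[
    [[0,0,-0.002,0,0.03],[0,0,-0.002,0,0.03],[0,0,0,0,0.03]],
  ],
)

```text
clock: 23.6
tcp_pos: [501.0, 280.0, 131.9]
orientation: [-0.0, 0.802, 0.598, -0.001]
force: [1.7, -1.2, -0.3]
grip_width: 45.0
grip_force: 61.2
```

Emit:
apply_moves(
  rows=[
    [[0,0,-0.004,0,0.03],[0,0,-0.008,0,0.03],[0,0,-0.012,0,0.03],[0,0,-0.02,0,0.03],[0,0,0,0,0.03]],
  ],
)

```text
clock: 24.1
tcp_pos: [503.0, 282.0, 179.9]
orientation: [0.0, 0.802, 0.598, 0.003]
force: [0.3, -0.5, -1.1]
grip_width: 44.8
grip_force: 61.2
```

```bash
python3 -c "
from h import *
p=optics.get_image('scene');to(501.5,280.2,206,10.4)
cv2.imwrite('pics/s6c.png',cv2.cvtColor(cv2.resize(p['image'][200:310,150:280],None,fx=5,fy=5,interpolation=2),cv2.COLOR_RGB2BGR))
"
```

```text
t 24.1 tcp [502.4 281.2 178.3] yaw 73.4 w 44.7 F [-0.3 -0.2 -1.2] shift mm [ -1.2  -0.5 -27.7] turn 63.01835512459562
```

View pics/s6c.png

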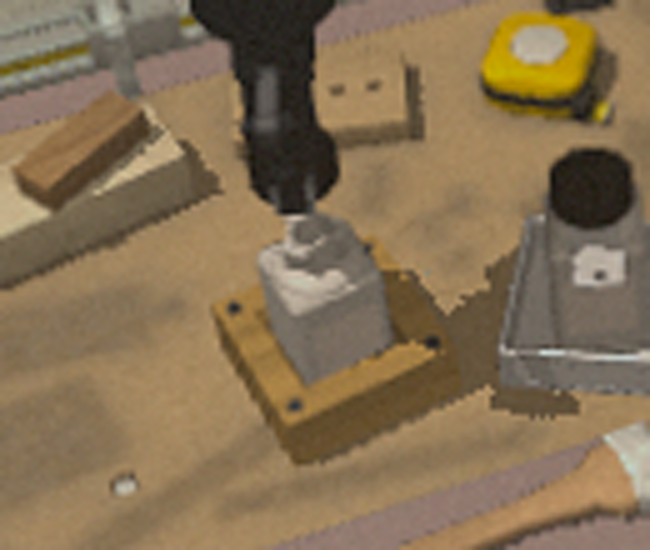

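The cap is off and in the gripper at (290,170). The bottle stays home with its mouth open at (315,240). Lifting to about 80 mm.

Emit:
apply_moves(
  rows=[
    [[-0.0005,0,-0.012,0,0.03],[0,0,-0.012,0,0.03],[0,0,-0.003,0,0.03],[0,0,0,0,0.03],[0,0,0,0,0.03]],
  ],
)

```text
clock: 24.65
tcp_pos: [501.4, 279.5, 203.1]
orientation: [0.0, 0.802, 0.598, -0.0]
force: [-0.5, 0.2, -1.1]
grip_width: 44.9
grip_force: 61.2
```

Emit:
apply_moves(
  rows=[
    [[0,0,0,0,0.03],[0,0,0,0,0.03],[0,0,0,0,0.03],[0,0,0,0,0.03],[0,0,0,0,0.03]],
  ],
)

```text
clock: 25.15
tcp_pos: [501.5, 279.6, 203.3]
orientation: [0.0, 0.802, 0.598, -0.0]
force: [-0.4, -0.2, -0.1]
grip_width: 44.7
grip_force: 61.2
```

```bash
python3 -c "
from h import *
to(501.5,280.2,206,10.4);print(r.sign_off())
"
```

```text
t 25.1 tcp [501.5 279.6 203.3] yaw 73.4 w 44.7 F [-0.4 -0.2 -0.1] shift mm [ 0.5 -0.1 -2.7] turn 63.00283312974697
the job is handed in; nothing more can be done
None
```

I handed the job in at 25 s: the tagged bottle stands in the tray, the untagged bottle is home in the well and open, and the gripper holds its cap about 8 cm above it; no verdict came back.

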